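# Find the hidden release notch and pop the filter flap

### The job

The orange engine cowl's filter flap is held shut by a catch hidden in a finger notch somewhere along the black rim. Put a closed fingertip on top of the rim at its yellow end, sweep it along the rim until it drops into the notch, then press the catch inside the notch fully down so that it stays down and the flap pops ajar. Take the hand away, and leave the spark plug, socket, oil bottle and screwdriver where they are.

Things in the scene. Friction and masses are not known exactly. Their poses are not given: they have to be found in the camera images.
- cowl: Orange engine cowl, 320 mm (y) by 230 mm (x), bolted to the bench, immovable. Origin on the bench (z = 0) below the middle of the rim's centre line; own y along the rim, own x across it towards the flap (away from the robot at yaw 0). The orange flap lies at x = 33 to 172 mm, its top 82 mm high, hinged at its far edge; beside it, from y = +114 mm, an orange shoulder 92 mm high.
- rim_start (a point): The point on the centre line of the rim's flat top where the yellow end mark meets the black rim: cowl x = 0, y = -110, z = 100 mm. The yellow mark is 16 mm long (y), level with the rim. Start the sweep 10 to 30 mm from this point, on the black (towards cowl +y). The rim is straight, 40 mm wide across (x) and rigid.
- rim_end (a point): The other end of the black rim, centre line of its top: cowl x = 0, y = +114, z = 100 mm (orange and level beyond it). The notch, a slot right across the rim, 44 mm wide along y with upright walls, has its centre anywhere from y = -10 to +75 mm; its place is not reported and differs each time. From above it shows as a gap with a dark grey ribbed floor, the catch, 12 mm below the rim's top.
- catch (a joint): The dark grey ribbed catch bar, bare only in the notch (36 by 44 mm of it); how far it is pressed straight down, in m: 0 = up (locked), 0.008 = fully down (its top then 20 mm below the rim's top). It resists with about 4 to 8 N, has no return spring and stays where it is left.
- flap (a joint): Opening angle of the filter flap, rad: 0 = shut, about 0.22 = ajar (its edge near the rim then stands about 30 mm higher than shut, 112 mm above the bench). A linkage lifts it as the catch goes down; it is not to be pried.
- plug: White spark plug standing loose on the bench, 24 mm across, 60 mm high, origin at the centre of its foot. Stands 80 to 120 mm before the rim (cowl's -x side). Bystander.
- socket: Steel plug socket (tube), 28 mm across, 60 mm high, standing, origin at the centre of its foot. Stands 80 to 120 mm before the rim (cowl's -x side). Bystander.
- oil: White oil bottle with red cap, 56 mm across, 130 mm high, standing beside the cowl's yellow end, origin at the centre of its foot. Bystander.
- driver: Screwdriver, 190 mm long, lying on the bench along its own x beside the other end of the cowl. Bystander.

How it is judged:
By the outcome, as a careful person would: the job done as asked, in the order asked, and still so for the second after the job is handed in, with the robot touching nothing.
It also fails if it takes over 64 s, if anything falls off the work surface, if the arm or the gripper's body presses on something with over 40 N, if the wrist force passes 120 N, or if a joint passes its speed limit or range.

### The arm

A 6-joint arm with a two-finger parallel gripper is mounted at the origin on the work surface. World frame = base frame: x ahead of the robot, y to its left, z up, the work surface at z = 0. Lengths are in m, angles in rad, forces in N, time in s.
With the tool pointing down it reaches from about 0.35 to 0.975 m from the base axis. Payload 4.9 kg.
Tool frame: the origin (TCP) lies at the very end of the fingers, on their centre line; the grasp point (between the pads) lies 19 mm behind it; x points along the fingers, z is the direction in which the jaws open and shut, and the axes are right-handed (so a half turn about x gives the same grasp; the last joint's range is limited). The gripper opens to 85 mm and grips with 20 to 120 N. Pads are 22 mm wide; open, the fingers measure 114 mm over their backs; the gripper's body (76 mm by 85 mm) begins 54 mm behind the grasp point. The pads swing forward as they close: fully open they stand 13 mm farther back than shut.
Start: joints at [-1.466, 0.053, 1.613, -0, 1.476, -0.119], TCP at [0.139, -0.609, 0.231] pointing down, gripper open.
Joint ranges: [-3.01, 3.01], [-1.01, 2.22], [0.06, 2.58], [-1.02, 4.17], [0.09, 2.62], [-3.14, 3.14]. Speed limits (rad/s): [2.57, 2.57, 3.14, 3.14, 3.14, 3.14].

### API

Orientations are given as a rotation vector (axis times angle).
In Python, from station import ctrl, imaging gives the robot as it stands. The module is installed in compiled form; this text tells all that it offers.
- The arm moves only by the shell command python3 -m jog 'ROWS' [FORCE]. ROWS is JSON, a list that holds one entry, the list of rows, each a list of 5 numbers: the shift along the tool's x, y, z in m, then the turn about the tool's x in rad, then the closure, from -1 (fully open) to 1 (shut). A call has 1 to 12 rows; each row is the pose to reach, as a shift and turn from the pose measured when the call began, along the tool's axes at that moment; what a row does not reach only later rows make up. A row lasts 1/10 s, in which the tool goes at most 50 mm and 8.59 degrees, less where a joint would pass 70% of its speed; a pose out of reach is approached as far as the arm can. A call with a gripper value outside its range is refused whole. The fingers move at their own pace and stop on an object; FORCE is the grip in N (left out, the last holds). Time passes only in rows, so rows that repeat a pose let the fingers close. It gives the time, the measured TCP pose, the force and the opening at its end, in the units of the state.
- ctrl.get_obs(): the state, without advancing time (a new reading comes with each control period).
- imaging.get_image(name): name is "scene" or "top" or "wrist"; returns a dict with "color" (420x560x3 uint8, red, green, blue), "intrinsics" (3x3 intrinsics, pixels), "R" (3x3) and "t" (3): a world point X has camera coordinates R X + t. Camera axes: x right, y down, z forward; pixel columns grow to the right and rows downward; lengths in m; the calibration is good to about 2 mm. A picture is of the moment at which its call begins. There is no depth.
- ctrl.finish_job(): hands the job in, once; it reports no verdict.
The state is a dict: "t": time; "q": joint angles; "dq": joint speeds; "effort": joint torques, N m; "tool_pos": TCP position; "tool_rot": TCP orientation; "contact_force": force on the tool from outside, world axes, zero at the start; "wrist_torque": the same for the moment, N m; "opening": finger opening in m.
Only numpy, scipy, OpenCV 4.12 (cv2) and the standard library are available. Lean on these libraries where they do the work, as an engineer would, in place of code of your own. Each camera call takes 0.05 s, during which the arm holds its last target.

## Working session

There is one attempt and no reset: what is moved stays moved. The work goes in short steps, Python scripts to look and compute and a shell command to move; the robot and the scene stay as the last step left them, time stands still between calls to the robot, and variables do not carry over. Pictures are saved under pics/ and viewed, and the job is handed in when it is done.

```bash
mkdir -p pics
python3 - <<'E'
from station import ctrl, imaging
import cv2
o=ctrl.get_obs(); print(o)
for n in("scene","top"):
    d=imaging.get_image(n); cv2.imwrite(f"pics/{n}0.png",d["color"][:,:,::-1]); print(n,d["intrinsics"].tolist(),d["R"].tolist(),d["t"].tolist())
E
```

```text
{'t': 0.0, 'q': array([-1.46599557e+00,  5.33621575e-02,  1.61431102e+00,  2.15514566e-06,
        1.47600804e+00, -1.19013669e-01]), 'dq': array([ 0.00021215,  0.00087935,  0.00142498,  0.00066066, -0.00368842,
       -0.00154575]), 'effort': array([-4.08384412e-04, -3.93682337e+01, -3.70180070e+01, -9.47489843e-05,
        6.95703246e-03, -3.24923597e-06]), 'tool_pos': array([ 0.13864509, -0.60877929,  0.23004958]), 'tool_rot': array([ 1.04422493,  1.3082956 , -1.04173536]), 'contact_force': array([ 0.17753802, -0.24481334, -0.25589539]), 'wrist_torque': array([0.00200512, 0.04100291, 0.02636502]), 'opening': 0.08526136892558561}
scene [[487.28911706521734, 0.0, 275.9016893328401], [0.0, 487.28911706521734, 212.8362662876882], [0.0, 0.0, 1.0]] [[0.7245455038743387, 0.6891700563336669, -0.008856989812030931], [0.5091491859792736, -0.5438570787148759, -0.6670731476744992], [-0.46454377536688973, 0.478815320749839, -0.7449395743166726]] [-0.46290625006967057, -0.21155339139568063, 1.2342877607983451]
top [[500.3829170358327, 0.0, 286.35863317830103], [0.0, 500.3829170358327, 217.61485460533345], [0.0, 0.0, 1.0]] [[-0.013531374380972686, -0.9999073443436947, 0.001484801300580133], [-0.9924832009200497, 0.01325024627697077, -0.12166152582099253], [0.12163057920956541, -0.0031198880011742373, -0.99257053578071]] [0.060565802723917414, 0.5689695008189342, 1.1399255983240153]
```

View pics/scene0.png

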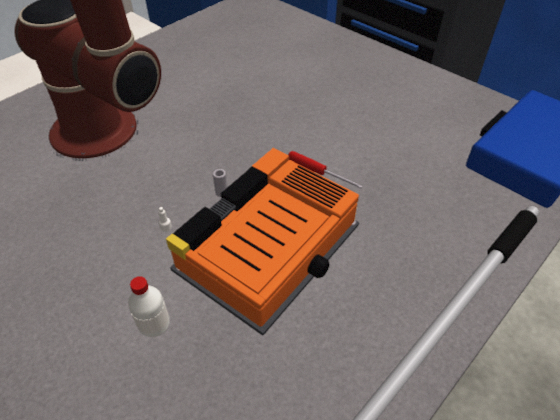

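View pics/top0.png

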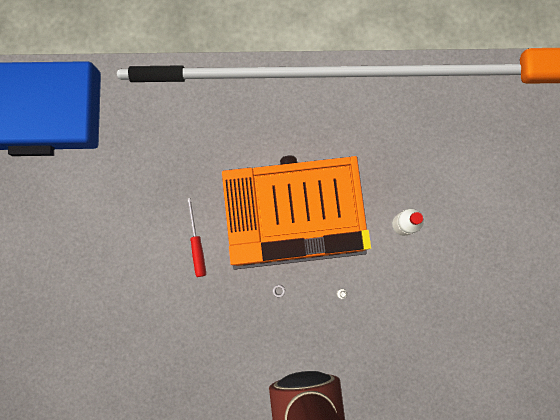

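Top view: the rim runs from the yellow mark near (366,240) to about (262,250), and the ribbed notch is near (315,245). I'll zoom in for exact pixels.

Run:
```python
import cv2
a=cv2.imread("pics/top0.png")[220:310,220:380]; cv2.imwrite("pics/top0c.png",cv2.resize(a,None,fx=5,fy=5,interpolation=cv2.INTER_CUBIC))
a=cv2.imread("pics/scene0.png")[140:260,150:290]; cv2.imwrite("pics/scene0c.png",cv2.resize(a,None,fx=5,fy=5,interpolation=cv2.INTER_CUBIC))
```

```text
(no output)
```

View pics/top0c.png

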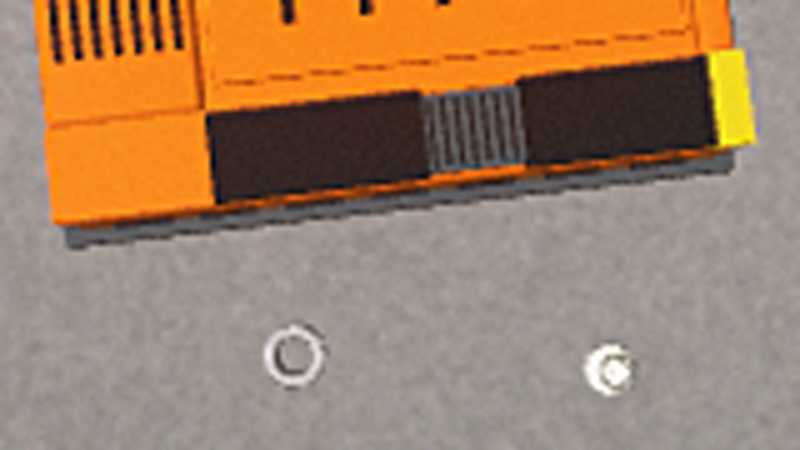

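View pics/scene0c.png

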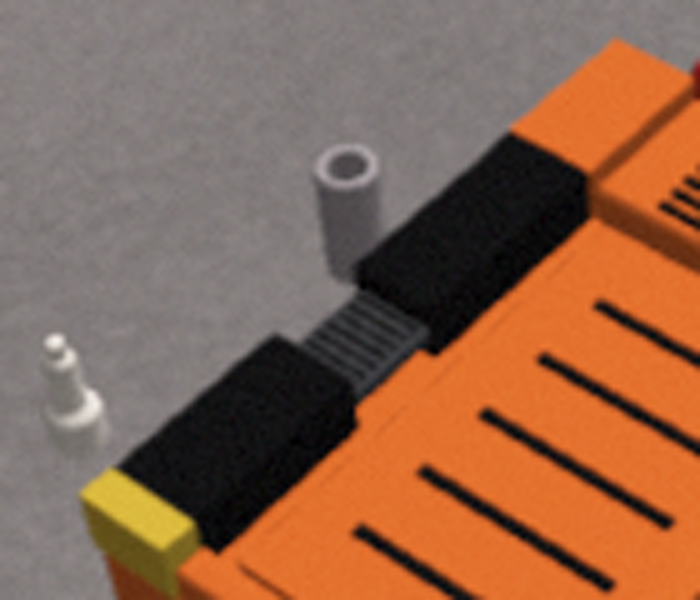

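```bash
cat > h.py <<'E'
import numpy as np
from scipy.spatial.transform import Rotation as Rn
K={'top':np.array([[500.3829,0,286.3586],[0,500.3829,217.6149],[0,0,1]]),'scene':np.array([[487.289,0,275.9017],[0,487.289,212.8363],[0,0,1]])}
R={'top':np.array([[-0.013531374380972686, -0.9999073443436947, 0.001484801300580133], [-0.9924832009200497, 0.01325024627697077, -0.12166152582099253], [0.12163057920956541, -0.0031198880011742373, -0.99257053578071]]),
'scene':np.array([[0.7245455038743387, 0.6891700563336669, -0.008856989812030931], [0.5091491859792736, -0.5438570787148759, -0.6670731476744992], [-0.46454377536688973, 0.478815320749839, -0.7449395743166726]])}
t={'top':np.array([0.060565802723917414, 0.5689695008189342, 1.1399255983240153]),'scene':np.array([-0.46290625006967057, -0.21155339139568063, 1.2342877607983451])}
def ray(c,u,v,z):
    d=R[c].T@np.linalg.inv(K[c])@[u,v,1]; o=-R[c].T@t[c]; return o+d*(z-o[2])/d[2]
E
python3 - <<'E'
from h import *
print(-R['top'].T@t['top'])
f=lambda x,y,z=.1: ray('top',220+x/5-.4,220+y/5-.4,z)
g=lambda x,y,z=.1: ray('scene',150+x/5-.4,140+y/5-.4,z)
P={k:f(*p) for k,p in dict(sf=(708,57),sn=(719,148),ef=(205,113),en=(216,203),nlf=(420,93),nln=(431,178),nrf=(518,80),nrn=(527,165)).items()}
for k,p in P.items(): print(k,p.round(4))
S={k:g(*p) for k,p in dict(sn=(117,470),sf=(197,522),en=(513,133),ef=(588,182),nln=(360,265),nrn=(278,337)).items()}
for k,p in S.items(): print('scene',k,p.round(4))
s=(P['sf']+P['sn'])/2; e=(P['ef']+P['en'])/2
print('start',s,'end',e,np.linalg.norm(e-s),np.degrees(np.arctan2(*(e-s)[:2]))) 
s2=(S['sf']+S['sn'])/2; e2=(S['ef']+S['en'])/2
print('start',s2,'end',e2,np.linalg.norm(e2-s2),np.degrees(np.arctan2(*(e2-s2)[:2]))) 
u=(e-s)/np.linalg.norm(e-s)
for k in P: print(k,'cowl y',-.110+u@(P[k]-s))
for n,x,y in(("plug",608,370),("socket",294,355)): print(n,f(x,y,.06))
E
```

```text
[0.4268624  0.05657765 1.20058833]
sf [ 0.5297 -0.1118  0.1   ]
sn [ 0.4895 -0.1154  0.1   ]
ef [0.5079 0.1106 0.1   ]
en [0.4683 0.106  0.1   ]
nlf [0.5155 0.0157 0.1   ]
nln [0.478  0.0116 0.1   ]
nrf [ 0.5207 -0.0276  0.1   ]
nrn [ 0.4832 -0.0307  0.1   ]
scene sn [ 0.4957 -0.116   0.1   ]
scene sf [ 0.5351 -0.1116  0.1   ]
scene en [0.4731 0.1056 0.1   ]
scene ef [0.5155 0.1059 0.1   ]
scene nln [0.4833 0.0127 0.1   ]
scene nrn [ 0.4888 -0.0339  0.1   ]
start [ 0.50960886 -0.11358617  0.1       ] end [0.48814024 0.10831718 0.1       ] 0.22293944872780597 -5.52603111283613
start [ 0.51542019 -0.11378772  0.1       ] end [0.49430333 0.10575895 0.1       ] 0.22055987713492375 -5.494032836078832
sf cowl y -0.11016426332519628
sn cowl y -0.1098357366748037
ef cowl y 0.1132906101250606
en cowl y 0.11258828733055128
nlf cowl y 0.01814205748696361
nln cowl y 0.017603129427970002
nrf cowl y -0.02550160552573265
nrn cowl y -0.024987218957356797
plug [ 0.39237574 -0.06832226  0.06      ]
socket [0.40099181 0.07319113 0.06      ]
```

```bash
cat >> h.py <<'E'
yaw=np.radians(5.5); U=np.array([-np.sin(yaw),np.cos(yaw),0]); V=np.array([np.cos(yaw),np.sin(yaw),0])
O=(np.array([.5124,-.1136,0])+np.array([.4912,.107,0]))/2 ; O=O-U*.002
def w(cx,cy,z): return O+V*cx+U*cy+np.array([0,0,z])
def st():
    from station import ctrl
    o=ctrl.get_obs(); T=Rn.from_rotvec(o['tool_rot']).as_matrix(); p=o['tool_pos']; d=p-O
    print('t',round(o['t'],2),'pos',p.round(4),'cowl mm',(1e3*np.array([V@d,U@d,p[2]])).round(1),'F',o['contact_force'].round(1),'op',round(o['opening'],4)); return T,p,o
def to(cx,cy,z):
    T,p,o=st(); print('shift tool', (T.T@(w(cx,cy,z)-p)).round(4)); return T
E
python3 - <<'E'
from h import *
T=to(0,-.092,.16); print(T.round(3)); print(w(0,-.110,.1),w(0,.114,.1))
T=T
for c,n in((1,'y'),(2,'z')):
  print(n,'axis angle in cowl from U deg',np.degrees(np.arctan2(T[:,c]@V,T[:,c]@U)))
E
```

```text
t 0.1 pos [ 0.1386 -0.6088  0.2302] cowl mm [-419.5 -565.9  230.2] F [-0.2  0.5 -0.6] op 0.0856
shift tool [ 0.0711  0.4765 -0.4165]
[[-0.     0.975  0.222]
 [ 0.002  0.222 -0.975]
 [-1.     0.    -0.002]]
[ 0.51253472 -0.11478437  0.1       ] [0.49106528 0.10818437 0.1       ]
y axis angle in cowl from U deg 82.67876054703643
z axis angle in cowl from U deg 172.67873717151474
```

```bash
python3 -m jog '[[[0,0.04,-0.035,0.01,1],[0,0.08,-0.07,0.02,1],[0,0.12,-0.105,0.03,1],[0,0.16,-0.14,0.04,1],[0,0.20,-0.175,0.05,1],[0,0.24,-0.21,0.06,1],[0,0.28,-0.245,0.07,1],[0,0.32,-0.28,0.08,1],[0,0.36,-0.315,0.09,1],[0,0.40,-0.35,0.1,1],[0,0.44,-0.385,0.115,1],[0,0.465,-0.41,0.128,1]]]' 40
python3 - <<'E'
from h import *
T=to(0,-.090,.13)
print(np.degrees(np.arctan2(T[:,2]@V,T[:,2]@U)))
E
```

```text
t: 1.3
tool_pos: [0.4903, -0.1207, 0.2307]
tool_rot: [1.14, 1.254, -1.138]
contact_force: [0.7, -0.8, 0.0]
opening: 0.0001
t 1.3 pos [ 0.4903 -0.1207  0.2307] cowl mm [ -22.7 -113.8  230.7] F [ 0.7 -0.8  0. ] op 0.0001
shift tool [ 0.1008  0.0227 -0.0236]
-179.96637349466008
```

```bash
python3 -m jog '[[[0.02,0.0225,-0.0235,0,1],[0.04,0.0225,-0.0235,0,1],[0.06,0.0225,-0.0235,0,1],[0.08,0.0225,-0.0235,0,1],[0.1,0.0225,-0.0235,0,1],[0.11,0.0225,-0.0235,0,1],[0.115,0.0225,-0.0235,0,1],[0.115,0.0225,-0.0235,0,1]]]'
python3 - <<'E'
from h import *
from station import imaging
import cv2
st()
for n in("scene","top","wrist"):
    a=imaging.get_image(n)["color"][:,:,::-1]
    if n=='scene': a=cv2.resize(a[120:270,130:310],None,fx=4,fy=4)
    if n=='top': a=cv2.resize(a[200:300,230:400],None,fx=4,fy=4)
    cv2.imwrite(f"pics/{n}1.png",a)
E
```

```text
t: 2.1
tool_pos: [0.5101, -0.095, 0.1153]
tool_rot: [1.14, 1.255, -1.139]
contact_force: [-0.2, 0.3, 0.3]
opening: 0.0
t 2.1 pos [ 0.5101 -0.095   0.1153] cowl mm [ -0.5 -90.  115.3] F [-0.2  0.3  0.3] op 0.0
```

View pics/scene1.png

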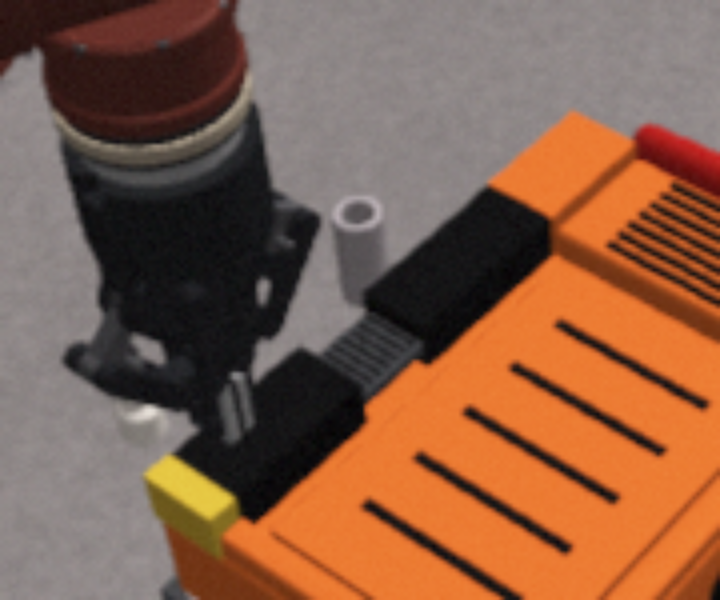

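View pics/wrist1.png

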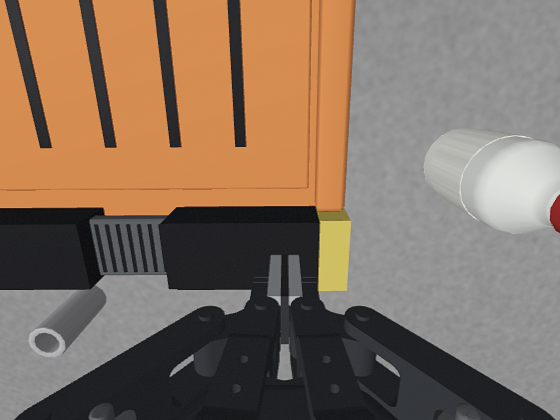

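The wrist view shows the closed tip near (285,257) on the black rim. It is about 34 px (20 mm) from the yellow edge at column 319, and the notch is at columns 92–165. Next I lower it to contact.

```bash
python3 -m jog '[[[0.006,0,0,0,1],[0.011,0,0,0,1],[0.013,0,0,0,1],[0.014,0,0,0,1],[0.015,0,0,0,1],[0.015,0,0,0,1]]]';python3 -c "from h import *;st()"
```

```text
t: 2.85
tool_pos: [0.5112, -0.0953, 0.1019]
tool_rot: [1.14, 1.252, -1.137]
contact_force: [-0.2, -0.4, 0.7]
opening: 0.0003
t 2.85 pos [ 0.5112 -0.0953  0.1019] cowl mm [  0.5 -90.5 101.9] F [-0.2 -0.4  0.7] op 0.0003
```

```bash
python3 -m jog '[[[0.001,0,0,0,1],[0.002,0,0,0,1],[0.002,0,0,0,1]]]';python3 -c "from h import *;st()"
```

```text
t: 3.15
tool_pos: [0.5113, -0.0953, 0.1]
tool_rot: [1.14, 1.252, -1.137]
contact_force: [-0.6, -0.5, 1.0]
opening: -0.0002
t 3.15 pos [ 0.5113 -0.0953  0.1   ] cowl mm [  0.6 -90.5 100. ] F [-0.6 -0.5  1. ] op -0.0002
```

```bash
python3 -m jog '[[[0.001,0,0,0,1],[0.001,0,0,0,1]]]';python3 -c "from h import *;st()"
```

```text
t: 3.35
tool_pos: [0.5113, -0.0953, 0.1]
tool_rot: [1.14, 1.253, -1.137]
contact_force: [-2.2, 0.3, 5.3]
opening: 0.0003
t 3.35 pos [ 0.5113 -0.0953  0.1   ] cowl mm [  0.7 -90.5 100. ] F [-2.2  0.3  5.3] op 0.0003
```

```bash
python3 -m jog '[[[0.0015,0,-0.003,0,1],[0.0015,0,-0.006,0,1],[0.0015,0,-0.009,0,1],[0.0015,0,-0.012,0,1],[0.0015,0,-0.015,0,1],[0.0015,0,-0.018,0,1]]]';python3 -c "from h import *;st()"
```

```text
t: 3.95
tool_pos: [0.5109, -0.0783, 0.1]
tool_rot: [1.14, 1.248, -1.136]
contact_force: [0.5, -3.3, 5.2]
opening: -0.0001
t 3.95 pos [ 0.5109 -0.0783  0.1   ] cowl mm [  1.9 -73.5 100. ] F [ 0.5 -3.3  5.2] op -0.0001
```

```bash
python3 -m jog '[[[0.0015,-0.001,-0.004,0,1],[0.0015,-0.001,-0.008,0,1],[0.0015,-0.001,-0.012,0,1],[0.0015,-0.001,-0.016,0,1],[0.0015,-0.001,-0.020,0,1],[0.0015,-0.0015,-0.024,0,1],[0.0015,-0.0015,-0.028,0,1]]]';python3 -c "from h import *
T,p,o=st();print(np.degrees(np.arctan2(T[:,2]@V,T[:,2]@U)),T.round(3))"
```

```text
t: 4.65
tool_pos: [0.508, -0.0514, 0.1]
tool_rot: [1.139, 1.244, -1.135]
contact_force: [-0.1, -3.7, 5.8]
opening: -0.0
t 4.65 pos [ 0.508  -0.0514  0.1   ] cowl mm [  1.6 -46.4 100. ] F [-0.1 -3.7  5.8] op -0.0
-179.96979216754576 [[ 0.008  0.995  0.095]
 [-0.004  0.095 -0.995]
 [-1.     0.007  0.004]]
```

```bash
python3 -m jog '[[[0.0015,-0.001,-0.004,0,1],[0.0015,-0.001,-0.008,0,1],[0.0015,-0.001,-0.012,0,1],[0.0015,-0.001,-0.016,0,1],[0.0015,-0.001,-0.020,0,1],[0.0015,-0.0015,-0.024,0,1]]]';python3 -c "from h import *
st()"; python3 -m jog '[[[0.002,-0.001,-0.002,0,1],[0.002,-0.001,-0.005,0,1],[0.002,-0.001,-0.008,0,1]]]';python3 -c "from h import *
st()"
```

```text
t: 5.25
tool_pos: [0.5055, -0.0281, 0.0998]
tool_rot: [1.139, 1.241, -1.134]
contact_force: [1.0, 0.3, 1.0]
opening: 0.0001
t 5.25 pos [ 0.5055 -0.0281  0.0998] cowl mm [  1.3 -23.   99.8] F [1.  0.3 1. ] op 0.0001
t: 5.55
tool_pos: [0.5039, -0.0199, 0.0979]
tool_rot: [1.14, 1.241, -1.133]
contact_force: [0.2, 0.0, -0.1]
opening: -0.0
t 5.55 pos [ 0.5039 -0.0199  0.0979] cowl mm [  0.5 -14.8  97.9] F [ 0.2  0.  -0.1] op -0.0
```

```bash
python3 -m jog '[[[0.002,0,-0.003,0,1],[0.003,0,-0.006,0,1],[0.005,0,-0.009,0,1],[0.006,0,-0.011,0,1],[0.006,0,-0.011,0,1]]]';python3 - <<'E'
from h import *
from station import imaging
import cv2
st()
for n in("scene","wrist"):
    a=imaging.get_image(n)["color"][:,:,::-1]
    if n=='scene': a=cv2.resize(a[120:270,130:310],None,fx=4,fy=4)
    cv2.imwrite(f"pics/{n}2.png",a)
E
```

```text
t: 6.05
tool_pos: [0.5025, -0.0086, 0.0913]
tool_rot: [1.14, 1.242, -1.134]
contact_force: [-0.4, 0.0, -0.2]
opening: -0.0001
t 6.05 pos [ 0.5025 -0.0086  0.0913] cowl mm [ 0.2 -3.4 91.3] F [-0.4  0.  -0.2] op -0.0001
```

View pics/scene2.png

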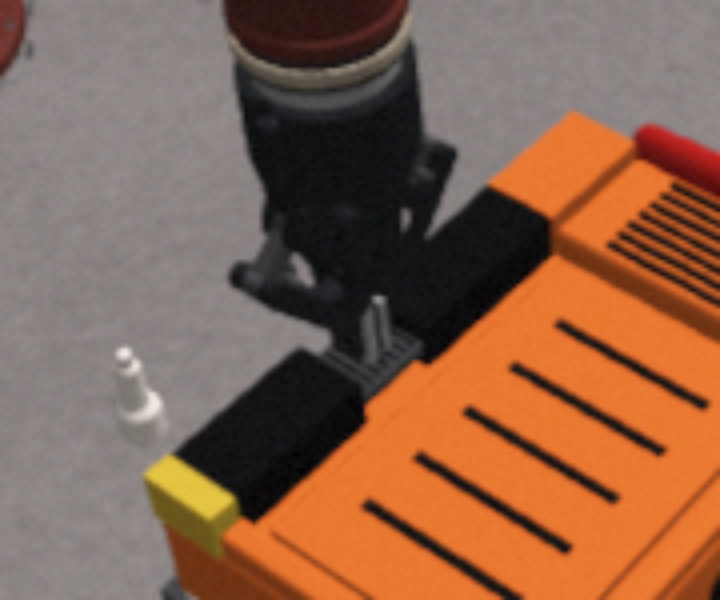

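View pics/wrist2.png

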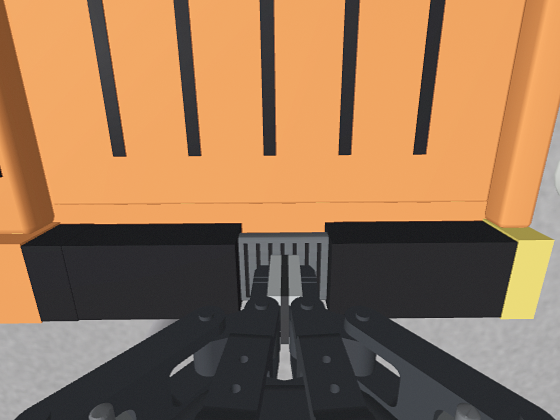

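The finger is centred in the notch (ribs at columns 240–328, tip at 285) with clear walls on both sides. Pressing now.

```bash
python3 -m jog '[[[0.003,0,0,0,1],[0.005,0,0,0,1],[0.007,0,0,0,1],[0.009,0,0,0,1],[0.011,0,0,0,1],[0.012,0,0,0,1],[0.0125,0,0,0,1],[0.0125,0,0,0,1]]]';python3 -c "from h import *
st()"
```

```text
t: 6.95
tool_pos: [0.5033, -0.0091, 0.08]
tool_rot: [1.14, 1.241, -1.133]
contact_force: [-2.1, 0.5, 5.3]
opening: -0.0002
t 6.95 pos [ 0.5033 -0.0091  0.08  ] cowl mm [ 0.9 -3.9 80. ] F [-2.1  0.5  5.3] op -0.0002
```

Press further to make sure it's on its bottom stop (a stop shows the force rising without travel).

```bash
python3 -m jog '[[[0.0015,0,0,0,1],[0.0025,0,0,0,1],[0.003,0,0,0,1],[0.003,0,0,0,1]]]';python3 - <<'E'
from h import *
from station import imaging
import cv2
st()
a=imaging.get_image("scene")["color"][:,:,::-1]
cv2.imwrite("pics/scene3.png",cv2.resize(a[120:270,130:310],None,fx=4,fy=4))
E
```

```text
t: 7.35
tool_pos: [0.5034, -0.0091, 0.0797]
tool_rot: [1.14, 1.242, -1.134]
contact_force: [-9.9, 2.3, 17.1]
opening: 0.0001
t 7.35 pos [ 0.5034 -0.0091  0.0797] cowl mm [ 1.1 -3.9 79.7] F [-9.9  2.3 17.1] op 0.0001
```

View pics/scene3.png

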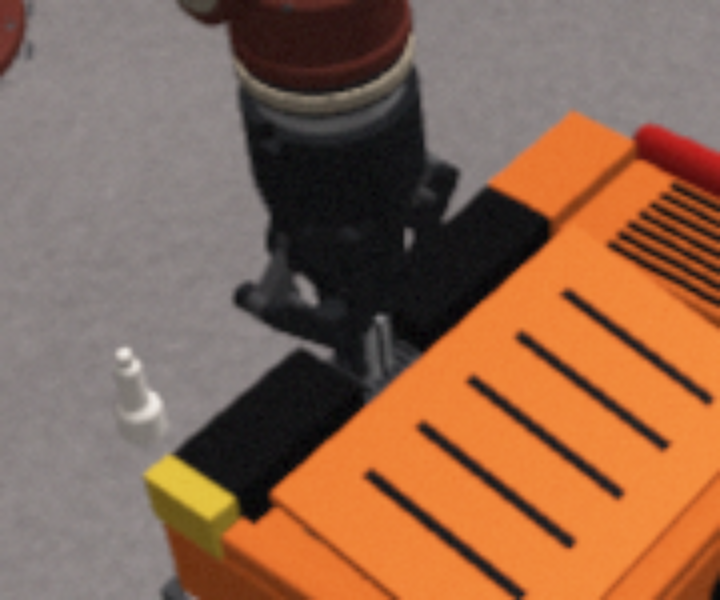

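The flap is ajar, its lower edge now raised along (275,495)–(575,230). The catch is on its stop, since the force rose to 17 N with no travel. Lifting straight out.

```bash
python3 -m jog '[[[-0.002,0,0,0,1],[-0.006,0,0,0,1],[-0.012,0,0,0,1],[-0.02,0,0,0,1],[-0.035,0,0,0,1],[-0.055,0,0,0,1],[-0.08,0,0,0,1],[-0.11,0,0,0,1],[-0.14,0,0,0,1],[-0.16,0,0,0,1],[-0.16,0,0,0,1]]]'; python3 -m jog '[[[0,-0.03,0,0,1],[0,-0.06,0,0,1],[0,-0.08,0,0,1],[0,-0.1,0,0,1],[0,-0.1,0,0,1],[0,-0.1,0,0,1]]]';python3 - <<'E'
from h import *
from station import imaging
import cv2
T,p,o=st();print(abs(o['dq']).max())
for n in("scene","top","wrist"):
    a=imaging.get_image(n)["color"][:,:,::-1]
    if n=='scene': a=cv2.resize(a[120:350,100:380],None,fx=2.6,fy=2.6)
    if n=='top': a=cv2.resize(a[140:310,170:440],None,fx=2.9,fy=2.9)
    cv2.imwrite(f"pics/{n}4.png",a)
E
```

```text
t: 8.5
tool_pos: [0.5039, -0.0087, 0.2448]
tool_rot: [1.142, 1.235, -1.129]
contact_force: [0.6, 1.1, -0.1]
opening: -0.0001
t: 9.1
tool_pos: [0.4044, -0.0182, 0.2425]
tool_rot: [1.143, 1.235, -1.129]
contact_force: [0.7, 0.8, -0.4]
opening: -0.0001
t 9.1 pos [ 0.4044 -0.0182  0.2425] cowl mm [-98.4  -3.5 242.5] F [ 0.7  0.8 -0.4] op -0.0001
0.025596248159352727
```

View pics/scene4.png

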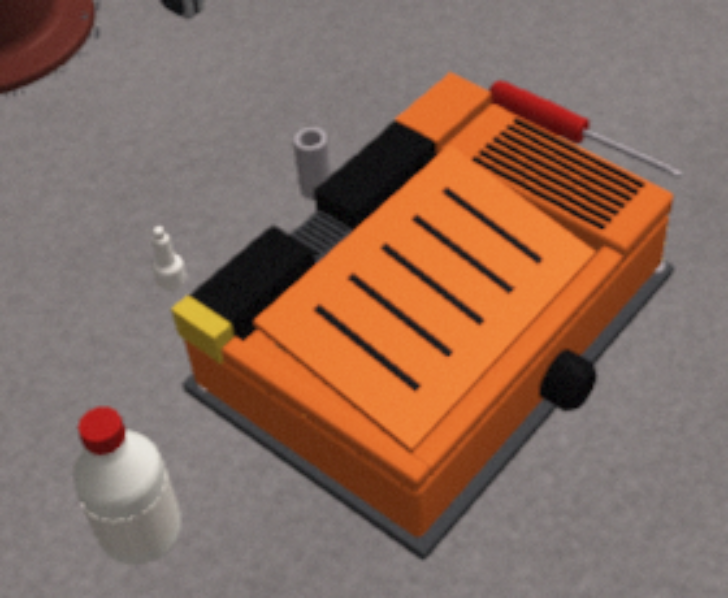

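View pics/top4.png

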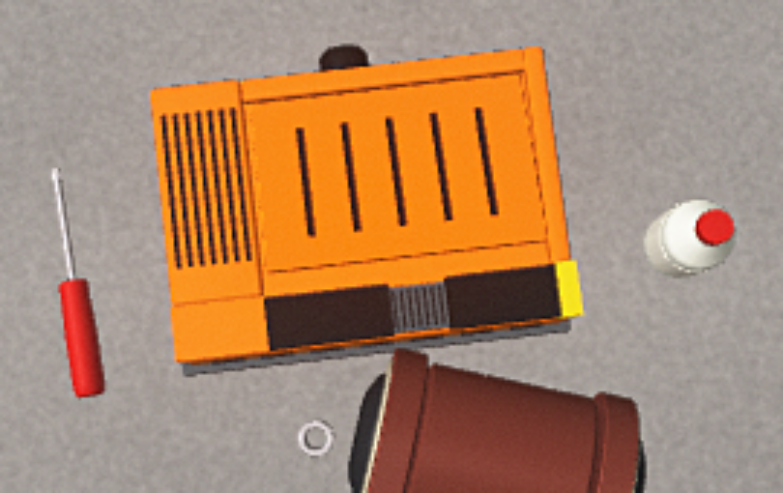

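View pics/wrist4.png

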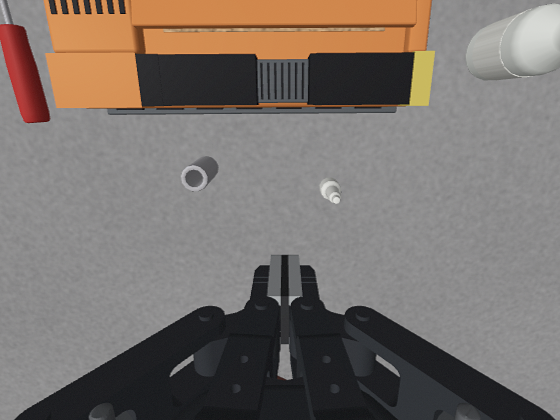

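The flap stays ajar with the hand clear, and the plug, socket, bottle and screwdriver stand where they were.

```bash
python3 -c "
from station import ctrl
print(ctrl.finish_job())"
```

```text
the job is handed in; nothing more can be done
None
```

The flap is ajar and the catch is pressed fully down. I handed the job in at about 9 s on the robot's clock; it reports no verdict.

- **Sweep:** I set the closed fingertip on the black rim 20 mm from the yellow mark, with about 5 N of contact. I swept it along the rim at z = 0.100 m until the contact force vanished and the tip sank into the notch, whose centre is near cowl y = -4 mm.
- **Press:** The catch went down to its stop, with the tip at z = 0.080 m. Pressing harder raised the force to 17 N with no more than 0.3 mm of further travel.
- **Last checks:** After lifting straight out and moving back, the scene and wrist pictures showed the flap still ajar and the hand clear of everything. By eye, the plug, socket, oil bottle and screwdriver were standing or lying in place; I did not re-measure them.
- **Disagreement:** The top and scene cameras differed by about 6 mm in the rim's x position. I used the average, and the wrist picture showed the fingertip on the rim's centre line.

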